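# Clear the edge trimmer's cutter heads into their caddy

## Task

Clear down the edge trimmer: push the sprung collar on its chuck fully down so that the cutter head is released, draw the head straight up out of the socket, and stand it and the two loose cutter heads with closed tops in the caddy, hub down and upright, each in the round cup of its own size; set them down gently, do not drop them. Leave the two open-bored wheels lying where they are, and leave the collar sprung back up.

Things in the scene. Friction and masses are not known exactly. Their poses are not given: they have to be found in the camera images.
- head_large: Large cutter head, standing loose on the bench on its hub: steel toothed disc 64 mm across, 20 mm high, closed on top (3 mm high bright hexagon bolt head, no hole), on a steel hub 22 mm across and 22 mm high. Origin: centre of the hub's foot, z up (round, yaw is of no account); the disc spans 22 to 42 mm above it. About 0.4 kg.
- head_medium: Medium cutter head, upright in the trimmer's chuck at the start: closed toothed disc (same bolt) 46 mm across, 18 mm high, on the same hub, locked in the socket. Origin: centre of the hub's foot, z up; the disc spans 22 to 40 mm above it. 0.22 kg. Locked, its foot is 49 mm above the bench. Once released a spring lifts it 11 mm and it stays up, loose; 15 mm more and it is clear.
- head_small: Small cutter head, standing loose on the bench on its hub: bolt-topped, closed toothed drum 32 mm across, 30 mm high, on the same hub (22 mm across, 22 mm high). Origin: centre of the hub's foot, z up; the drum spans 22 to 52 mm above it. About 0.17 kg.
- wheel_wide: Look-alike: plain toothed steel wheel with an open through-bore (26 mm hole seen from above), 60 mm across, 26 mm high, no hub, flat on the bench. Belongs to another machine. Origin: centre of its underside.
- wheel_slim: Look-alike: slim toothed steel wheel with an open through-bore (18 mm hole seen from above), 36 mm across, 36 mm high, no hub, standing on the bench. Belongs to another machine. Origin: centre of its underside.
- cup_large: Large wooden cup fixed in the caddy (grey steel tray 290 x 100 mm; three cups in a row along it, 92 mm apart, in any order). Bore 78 mm, outside 86 mm, 29 mm high, floor 4 mm thick. Origin: centre of its underside, 3 mm above the bench; z up, x along the tray. A head stood in it has its hub's foot 4 mm above this origin and its disc's underside 3 mm below the cup's rim.
- cup_medium: Medium wooden cup fixed in the same caddy: bore 62 mm, outside 70 mm; height, floor, origin and axes as for the large cup.
- cup_small: Small wooden cup fixed in the same caddy: bore 45 mm, outside 53 mm; height, floor, origin and axes as for the large cup.
- collar (a joint): Sprung collar of the trimmer's chuck, a dark knurled ring under the medium head: 0 = up at rest (locked), grows as it is pushed straight down, 0.009 m = down at its stop. The head is released from about 7 mm on. Takes 5 N to start, about 11 N (up to 15 N with friction) at the stop; it springs up again when let go.
- collar_top (a point): Centre of the collar's top edge, on the spindle axis, 67 mm above the bench at rest. Ring: 58 mm outside, 24 mm high; its top is 4 mm below the medium head's disc, so an open gripper passes over the disc to grip the ring. z up; x points to the machine's dust mouth, 49 mm from the axis, 64 mm above the bench; the machine's table (30 mm above the bench) is clear 76 mm each way along y.
Not all that is in view belongs to the job. What is shaped like the head_large but red is not meant.

How it is judged:
By the outcome, as a careful person would: the job done as asked, in the order asked, and still so for the second after the job is handed in, with the robot touching nothing.
It also fails if it takes over 93 s, if anything falls off the work surface, if the arm or the gripper's body presses on something with over 40 N, if the wrist force passes 120 N, or if a joint passes its speed limit or range.

## Robot

A 6-joint arm with a two-finger parallel gripper is mounted at the origin on the work surface. World frame = base frame: x ahead of the robot, y to its left, z up, the work surface at z = 0. Lengths are in mm, angles in rad, forces in N, time in s.
With the tool pointing down it reaches from about 375 to 900 mm from the base axis. Payload 3.1 kg.
Tool frame: the origin (TCP) lies at the very end of the fingers, on their centre line; the grasp point (between the pads) lies 19 mm behind it; x points along the fingers, y is the direction in which the jaws open and shut, and the axes are right-handed (so a half turn about x gives the same grasp; the last joint's range is limited). The gripper opens to 85 mm and grips with 20 to 120 N. Pads are 22 mm wide; open, the fingers measure 114 mm over their backs; the gripper's body (76 mm by 85 mm) begins 54 mm behind the grasp point. The pads swing forward as they close: fully open they stand 13 mm farther back than shut.
Start: joints at [0.962, 0.527, 1.433, -0, 1.181, -0.178], TCP at [260.957, 567.889, 231.31] pointing down, gripper open.
Joint ranges: [-3.08, 3.08], [-0.75, 2.2], [0.22, 2.44], [-1.43, 4.57], [0, 2.65], [-2.85, 2.85]. Speed limits (rad/s): [2.79, 2.79, 3.14, 3.14, 3.14, 3.14].

## Interface

Orientations are given as a 3x3 rotation matrix whose columns are the frame's x, y, z axes.
In Python, from plant import robot gives the robot as it stands.
- The arm moves only by the shell command python3 -m inch 'ROWS'. ROWS is text: rows parted by semicolons, each of 7 numbers parted by spaces: the shift along the tool's x, y, z in m, then the turn, a rotation vector about the tool's x, y, z in rad, then the closure, from -1 (fully open) to 1 (shut). In form: dx dy dz wx wy wz grip; .... A call has 1 to 12 rows; each row shifts and turns the commanded pose from where the row before left it, along the tool's axes as they then stand; what a row does not reach is not made up. A row lasts 1/12 s, in which the tool goes at most 41.7 mm and 7.16 degrees, less where a joint would pass 70% of its speed; a pose out of reach is approached as far as the arm can. A call with a gripper value outside its range is refused whole. The fingers move at their own pace and stop on an object; the grip force is fixed at half the most. Time passes only in rows, so rows that do not move let the fingers close. It gives the time, the measured TCP pose, the force and the opening at its end, in the units of the state.
- robot.get_obs(): the state, without advancing time (a new reading comes with each control period).
- robot.read_camera(name): name is "side" or "top"; returns a dict with "img" (400x640x3 uint8, red, green, blue), "K" (3x3 intrinsics, pixels), "distortion" ([k1, k2, p1, p2, k3] as OpenCV has them; the pictures are not rectified), "rvec" (rotation vector, rad) and "tvec" (3), from world to camera coordinates, as OpenCV has them. Camera axes: x right, y down, z forward; pixel columns grow to the right and rows downward; lengths in mm; the calibration is good to about 2 mm. A picture is of the moment at which its call begins. There is no depth.
- robot.finish_job(): hands the job in, once; it reports no verdict.
The state is a dict: "clock": time; "q": joint angles; "qd": joint speeds; "effort": joint torques, N m; "tool_pos": TCP position; "tool_rot": TCP orientation; "wrist_force": force on the tool from outside, world axes, zero at the start; "ft_torque": the same for the moment, N m; "opening": opening from 0.0 (shut) to 1.0 (fully open).
Only numpy, scipy, OpenCV 4.12 (cv2) and the standard library are available. Lean on these libraries where they do the work, as an engineer would, in place of code of your own. Each camera call takes 0.05 s, during which the arm holds its last target. There are 200 camera calls.

## Working session

There is one attempt and no reset: what is moved stays moved. The work goes in short steps, Python scripts to look and compute and a shell command to move; the robot and the scene stay as the last step left them, time stands still between calls to the robot, and variables do not carry over. Pictures are saved under pics/ and viewed, about 12 in all and at most 16, crops included, and the job is handed in when it is done.

```bash
ls; mkdir -p pics; python3 - <<'E'
from plant import robot
import cv2
for n in("top","side"):
    c=robot.read_camera(n);cv2.imwrite(f"pics/{n}0.png",c["img"][:,:,::-1]);print(n,c["K"],c["distortion"],c["rvec"],c["tvec"])
o=robot.get_obs();print(o)
E
```

```text
pics
top [[422.17174835   0.         317.99647653]
 [  0.         422.17174835 200.53070515]
 [  0.           0.           1.        ]] [0.0123737 0.        0.        0.        0.       ] [ 2.1847177  -2.19428747  0.05178889] [ -3.93482442 587.47522124 862.35531345]
side [[459.24850665   0.         318.79639597]
 [  0.         459.24850665 202.03419919]
 [  0.           0.           1.        ]] [-0.01234255  0.          0.          0.          0.        ] [ 0.32073133 -2.81508005  1.13086534] [581.28074708 136.06839518 870.42716932]
{'clock': 0.1, 'q': array([ 9.61517569e-01,  5.28410016e-01,  1.43376401e+00, -8.82782356e-06,
        1.18141004e+00, -1.78485644e-01]), 'qd': array([-2.10502776e-04, -3.14099219e-03, -2.64652553e-03,  5.48459174e-04,
        1.79109528e-03, -8.12897432e-05]), 'effort': array([ 8.56052011e-04, -4.43308032e+01, -1.78585339e+01, -1.81821529e-04,
        3.81815335e-03, -3.42507548e-06]), 'tool_pos': array([260.5886939 , 567.37677871, 230.41209066]), 'tool_rot': array([[-1.13293837e-03,  4.17587421e-01,  9.08636045e-01],
       [-1.63775049e-03,  9.08634635e-01, -4.17588815e-01],
       [-9.99998017e-01, -1.96122152e-03, -3.45523034e-04]]), 'wrist_force': array([-0.20816066, -0.20761821,  0.32411031]), 'ft_torque': array([0.02485106, 0.00326882, 0.00499303]), 'opening': 0.9953472196594414}
```

View pics/top0.png

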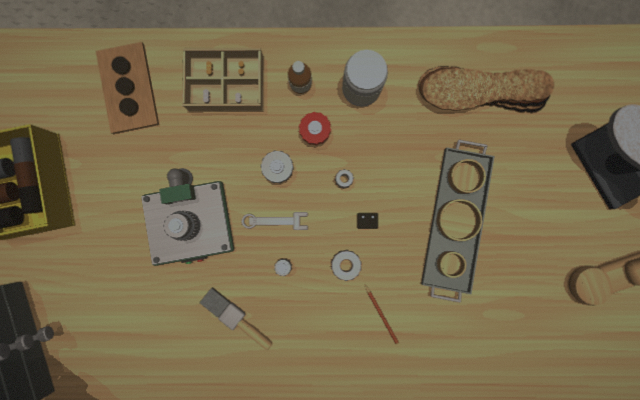

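View pics/side0.png

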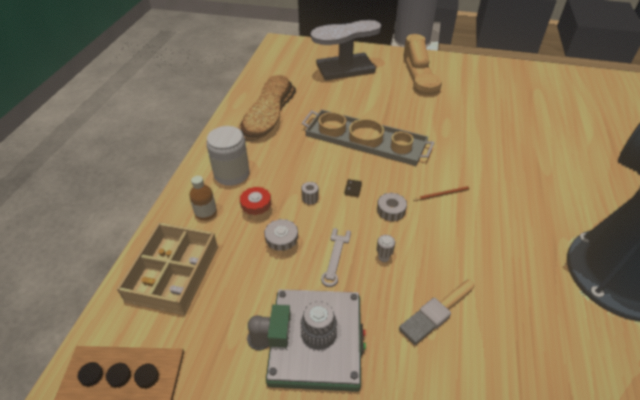

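The top picture shows these candidates:
- **Large:** closed disc at (277,167). The red look-alike is at (315,128) and the bored wide wheel at (346,265).
- **Small:** closed drum at (283,267). The bored slim wheel is at (344,179).
- **Medium:** in the chuck at (181,226), with the dust mouth toward the top (178,178).
- **Cups:** at (466,177), (460,220) and (453,264).

I'll check these in one enlarged crop.

```bash
cat > h.py <<'E'
import numpy as np, cv2
from plant import robot
def ray(c,px):
    R=cv2.Rodrigues(c["rvec"])[0]; t=np.array(c["tvec"]).reshape(3)
    u=cv2.undistortPoints(np.array([[px]],float),c["K"],np.array(c["distortion"]))[0,0]
    return -R.T@t, R.T@np.array([u[0],u[1],1.])
def w(c,px,z):
    o,d=ray(c,px); return np.round(o+d*(z-o[2])/d[2],1)
def proj(c,p): return np.round(cv2.projectPoints(np.array(p,float).reshape(-1,1,3),c["rvec"],c["tvec"],c["K"],np.array(c["distortion"]))[0][:,0],1)
def shot(c,x0,y0,x1,y1,k,name): cv2.imwrite(name,cv2.resize(c["img"][y0:y1,x0:x1,::-1],None,fx=k,fy=k,interpolation=cv2.INTER_CUBIC))
E
python3 - <<'E'
from h import *
c=robot.read_camera("top")
i=c["img"]
a=cv2.resize(i[145:285,140:300],None,fx=4,fy=4,interpolation=cv2.INTER_CUBIC)
b=cv2.resize(i[145:285,425:500],None,fx=2,fy=2,interpolation=cv2.INTER_CUBIC)
b=cv2.copyMakeBorder(b,0,a.shape[0]-b.shape[0],0,0,cv2.BORDER_CONSTANT)
cv2.imwrite("pics/crop1.png",np.hstack([a,b])[:,:,::-1])
E
```

```text
(no output)
```

View pics/crop1.png

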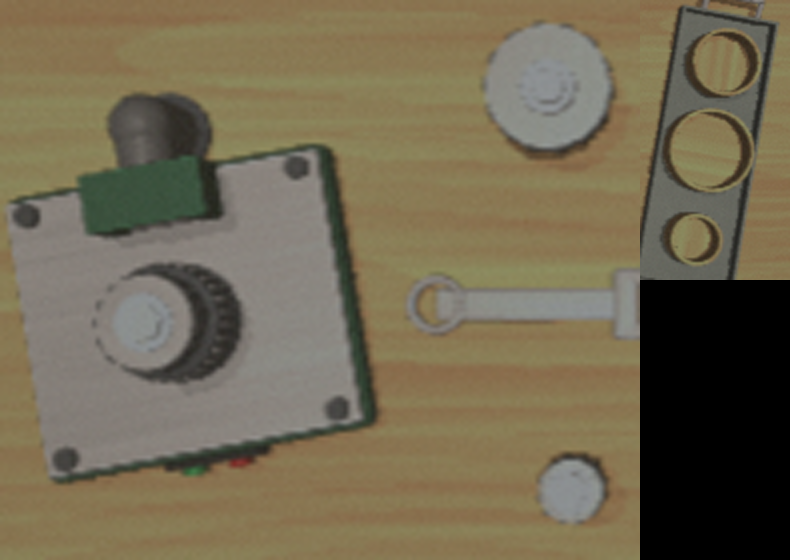

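The crop shows closed bolt tops on the large disc (548,87), the small drum (572,489) and the medium head in the chuck (145,322). The cup order from the top is medium, large, small. Next I'll compute positions.

```bash
python3 - <<'E'
from h import *
c=robot.read_camera("top");s=robot.read_camera("side")
A=lambda x,y:((x+.5)/4-.5+140,(y+.5)/4-.5+145)
P={}
for n,p,z in [("med",A(145,325),89),("large",A(548,87),42),("small",A(572,489),52)]:
    P[n]=w(c,p,z);print(n,P[n],proj(s,P[n]+[0,0,3]))
for n,p in [("cupM",(466,176.7)),("cupL",(459.5,220)),("cupS",(452.2,264.4))]:
    P[n]=w(c,p,32);print(n,P[n],proj(s,P[n]))
print(np.linalg.norm(P["cupM"]-P["cupL"]),np.linalg.norm(P["cupS"]-P["cupL"]))
a=w(c,A(55,480),30);b=w(c,A(370,422),30);d=a-b;print("machine yaw",np.degrees(np.arctan2(-d[0],d[1])))
g=cv2.resize(s["img"][205:345,255:405,::-1],None,fx=3,fy=3,interpolation=cv2.INTER_CUBIC)
h=cv2.resize(s["img"][100:170,295:445,::-1],None,fx=2.3,fy=2.3,interpolation=cv2.INTER_CUBIC)
h=cv2.copyMakeBorder(h,0,g.shape[0]-h.shape[0],0,0,cv2.BORDER_CONSTANT);print(g.shape,h.shape)
cv2.imwrite("pics/crop2.png",np.hstack([g,h]))
E
```

```text
med [536.3 263.8  89. ] [[317.8 312.9]]
large [655.9  77.   42. ] [[280.1 229.9]]
small [454.3  63.8  52. ] [[384.9 239.5]]
cupM [ 633.9 -308.9   32. ] [[332.3 120.8]]
cupL [ 545.7 -293.7   32. ] [[366.  129.1]]
cupS [ 456.2 -277.    32. ] [[401.6 138.2]]
89.50016759760837 91.04471428918875
machine yaw 10.134586564148188
(420, 450, 3) (420, 345, 3)
```

View pics/crop2.png

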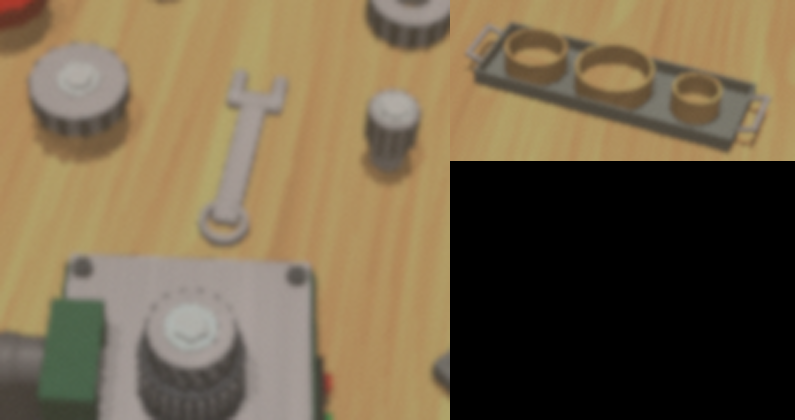

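Both views agree: medium bolt at (318,312), large (281,230), small (387,239), cup rims (332,119), (366,129) and (402,138). I'll write a planning helper and start with the collar.

```bash
cat >> h.py <<'E'
def plan(x,y,z,yaw,verbose=True):
    o=robot.get_obs();R=np.array(o["tool_rot"]);p=np.array(o["tool_pos"])
    a=np.radians(yaw);Y=np.array([np.cos(a),np.sin(a),0]);X=np.array([0,0,-1.]);T=np.c_[X,Y,np.cross(X,Y)]
    rv=cv2.Rodrigues(R.T@T)[0].ravel()
    print("t %.1f"%o["clock"],"pos",p.round(1),"yaw %.1f"%np.degrees(np.arctan2(R[1,1],R[0,1])),"rot",rv.round(3),"then shift(tool,m)",(T.T@(np.array([x,y,z])-p)/1000).round(4),"F",np.array(o["wrist_force"]).round(1),"open %.3f"%o["opening"])
E
python3 -c "
from h import *
plan(536.3,263.8,150,100.1)"
```

```text
t 0.2 pos [260.8 567.6 230.8] yaw 65.3 rot [-0.607 -0.     0.001] then shift(tool,m) [ 0.0808 -0.3474  0.218 ] F [0.1 0.8 0.5] open 1.001
```

```bash
python3 -m inch '0 0 0 -0.1214 0 0 -1;0 0 0 -0.1214 0 0 -1;0 0 0 -0.1214 0 0 -1;0 0 0 -0.1214 0 0 -1;0 0 0 -0.1214 0 0 -1'
python3 -m inch '0 -0.029 0.0182 0 0 0 -1;0 -0.029 0.0182 0 0 0 -1;0 -0.029 0.0182 0 0 0 -1;0 -0.029 0.0182 0 0 0 -1;0 -0.029 0.0182 0 0 0 -1;0 -0.029 0.0182 0 0 0 -1;0 -0.029 0.0182 0 0 0 -1;0 -0.029 0.0182 0 0 0 -1;0 -0.029 0.0182 0 0 0 -1;0 -0.029 0.0182 0 0 0 -1;0 -0.029 0.0182 0 0 0 -1;0 -0.029 0.0182 0 0 0 -1'
python3 -m inch '0.02 0 0 0 0 0 -1;0.02 0 0 0 0 0 -1;0.02 0 0 0 0 0 -1;0.02 0 0 0 0 0 -1;0 0 0 0 0 0 -1;0 0 0 0 0 0 -1'
python3 - <<'E'
from h import *
plan(536.3,263.8,43,100.1)
c=robot.read_camera("side");shot(c,220,180,420,360,3,"pics/s1.png")
o=robot.get_obs();p=np.array(o["tool_pos"]);print(proj(c,[p,[536.3,263.8,92],[536.3,263.8,67]]))
E
```

```text
clock: 0.67
tool_pos: [260.9, 567.8, 231.1]
tool_rot: [[-0.0, -0.181, 0.983], [-0.0, 0.983, 0.181], [-1.0, -0.0, -0.0]]
wrist_force: [-0.1, -0.2, 0.3]
opening: 0.999
clock: 1.67
tool_pos: [537.9, 262.1, 231.3]
tool_rot: [[-0.0, -0.175, 0.985], [0.0, 0.985, 0.175], [-1.0, 0.0, -0.0]]
wrist_force: [0.5, 0.0, -0.3]
opening: 0.999
clock: 2.17
tool_pos: [536.3, 263.3, 150.4]
tool_rot: [[-0.003, -0.175, 0.985], [-0.001, 0.985, 0.175], [-1.0, -0.0, -0.003]]
wrist_force: [0.3, -0.2, 0.4]
opening: 1.001
t 2.2 pos [536.3 263.3 150.4] yaw 100.1 rot [-0.    -0.003  0.   ] then shift(tool,m) [1.074e-01 5.000e-04 1.000e-04] F [ 0.3 -0.2  0.4] open 1.001
[[316.9 291.5]
 [317.8 312.9]
 [318.  321. ]]
```

View pics/s1.png

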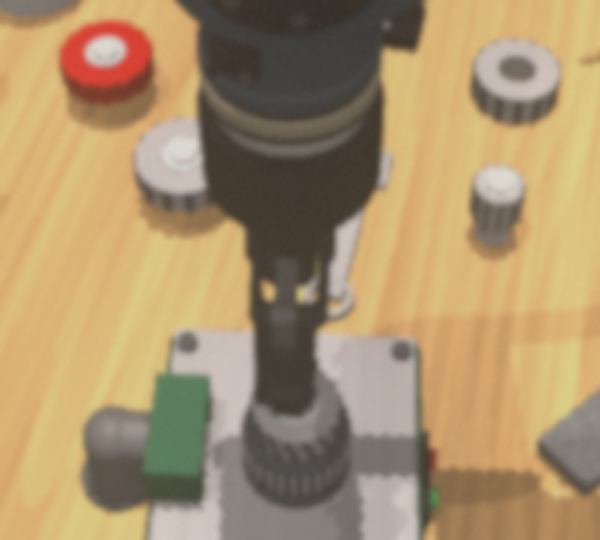

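The picture shows the open fingers over the chuck at (287,400), with the collar centred near (297,440). Alignment is good, so I'll descend and grip the ring.

```bash
python3 -m inch '0.018 0.0001 0 0 0 0 -1;0.018 0.0001 0 0 0 0 -1;0.018 0.0001 0 0 0 0 -1;0.018 0.0001 0 0 0 0 -1;0.018 0 0 0 0 0 -1;0.017 0 0 0 0 0 -1;0 0 0 0 0 0 -1;0 0 0 0 0 0 -1'
python3 -m inch '0 0 0 0 0 0 1;0 0 0 0 0 0 1;0 0 0 0 0 0 1;0 0 0 0 0 0 1;0 0 0 0 0 0 1;0 0 0 0 0 0 1;0 0 0 0 0 0 1;0 0 0 0 0 0 1'
```

```text
clock: 2.88
tool_pos: [537.5, 264.3, 45.1]
tool_rot: [[0.001, -0.176, 0.984], [0.0, 0.984, 0.176], [-1.0, 0.0, 0.001]]
wrist_force: [-1.0, 0.1, 0.2]
opening: 1.0
clock: 3.55
tool_pos: [538.3, 264.0, 46.1]
tool_rot: [[0.003, -0.176, 0.984], [0.0, 0.984, 0.176], [-1.0, -0.0, 0.003]]
wrist_force: [-0.3, -1.7, 6.7]
opening: 0.663
```

```bash
python3 -m inch '0.002 0 0 0 0 0 1;0.002 0 0 0 0 0 1;0.002 0 0 0 0 0 1;0.002 0 0 0 0 0 1;0.002 0 0 0 0 0 1;0 0 0 0 0 0 1;0 0 0 0 0 0 1'
python3 - <<'E'
from h import *
plan(536.3,263.8,35,100.1)
c=robot.read_camera("side");shot(c,250,240,390,350,4,"pics/s2.png")
E
```

```text
clock: 4.13
tool_pos: [538.3, 264.1, 37.9]
tool_rot: [[0.004, -0.176, 0.984], [0.0, 0.984, 0.176], [-1.0, -0.0, 0.004]]
wrist_force: [-3.1, -2.1, 18.5]
opening: 0.66
t 4.1 pos [538.3 264.1  37.9] yaw 100.1 rot [0.001 0.004 0.   ] then shift(tool,m) [ 0.0029  0.0001 -0.0021] F [-3.1 -2.1 18.5] open 0.660
```

View pics/s2.png

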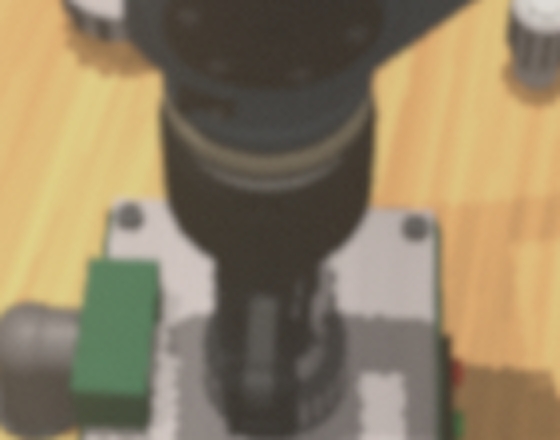

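The fingers hide the head in this view. The force is 18.5 N after 8.2 mm of travel, so I'll push the last bit to the stop.

```bash
python3 -m inch '0.0015 0 0 0 0 0 1;0.0015 0 0 0 0 0 1;0 0 0 0 0 0 1;0 0 0 0 0 0 1;0 0 0 0 0 0 1'
python3 - <<'E'
from h import *
plan(536.3,263.8,35,100.1)
c=robot.read_camera("top");shot(c,120,150,260,290,4,"pics/t2.png")
E
```

```text
clock: 4.6
tool_pos: [538.4, 264.1, 37.7]
tool_rot: [[0.005, -0.176, 0.984], [0.0, 0.984, 0.176], [-1.0, -0.0, 0.005]]
wrist_force: [-6.6, -3.9, 35.4]
opening: 0.659
t 4.6 pos [538.4 264.1  37.7] yaw 100.1 rot [0.001 0.005 0.   ] then shift(tool,m) [ 0.0027  0.0001 -0.0021] F [-6.6 -3.9 35.4] open 0.659
```

View pics/t2.png

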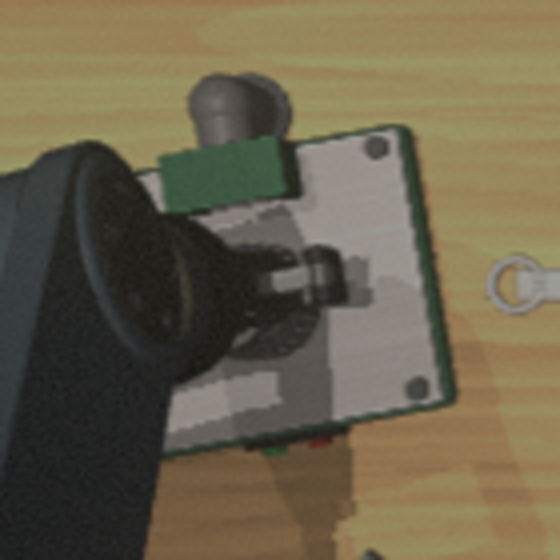

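The stop is hard: force rose to 35 N with no further travel. I'll back off slightly, open, and rise to see the head.

```bash
python3 -m inch '-0.002 0 0 0 0 0 1;0 0 0 0 0 0 1;0 0 0 0 0 0 -1;0 0 0 0 0 0 -1;0 0 0 0 0 0 -1;0 0 0 0 0 0 -1;0 0 0 0 0 0 -1;0 0 0 0 0 0 -1;0 0 0 0 0 0 -1;0 0 0 0 0 0 -1'
python3 -m inch '-0.02 0 0 0 0 0 -1;-0.02 0 0 0 0 0 -1;-0.02 0 0 0 0 0 -1;-0.02 0 0 0 0 0 -1;-0.02 0 0 0 0 0 -1;0 0 0 0 0 0 -1;0 0 0 0 0 0 -1'
python3 - <<'E'
from h import *
plan(536.3,263.8,86,100.1)
c=robot.read_camera("side");shot(c,270,250,370,350,5,"pics/s3.png")
print(proj(c,[[536.3,263.8,92],[536.3,263.8,103]]))
E
```

```text
clock: 5.48
tool_pos: [536.8, 263.9, 33.0]
tool_rot: [[-0.001, -0.175, 0.985], [-0.0, 0.985, 0.175], [-1.0, -0.0, -0.001]]
wrist_force: [-0.1, -0.1, -0.0]
opening: 1.002
clock: 6.07
tool_pos: [537.6, 264.2, 134.3]
tool_rot: [[0.003, -0.175, 0.985], [0.001, 0.985, 0.175], [-1.0, 0.0, 0.003]]
wrist_force: [-0.4, 0.3, -0.3]
opening: 1.004
t 6.1 pos [537.6 264.2 134.3] yaw 100.1 rot [-0.     0.003 -0.   ] then shift(tool,m) [ 0.0483 -0.0002 -0.0014] F [-0.4  0.3 -0.3] open 1.004
[[317.8 312.9]
 [317.8 309.2]]
```

View pics/s3.png

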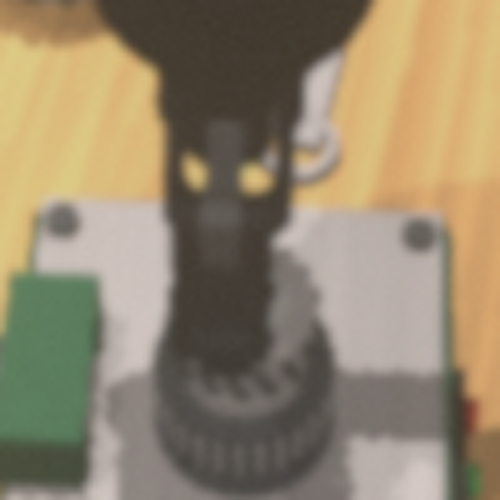

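The disc teeth now stand clear above the collar, around (250,385). I'll grip the disc with the fingertips just above its underside and lift gently; a miss would show in the opening.

```bash
python3 -m inch '0.016 0 -0.0005 0 0 0 -1;0.016 0 -0.0005 0 0 0 -1;0.016 0 0 0 0 0 -1;0 0 0 0 0 0 -1;0 0 0 0 0 0 1;0 0 0 0 0 0 1;0 0 0 0 0 0 1;0 0 0 0 0 0 1;0 0 0 0 0 0 1;0 0 0 0 0 0 1;0 0 0 0 0 0 1;0 0 0 0 0 0 1'
python3 -m inch '-0.004 0 0 0 0 0 1;-0.004 0 0 0 0 0 1;-0.004 0 0 0 0 0 1;-0.004 0 0 0 0 0 1;-0.004 0 0 0 0 0 1;0 0 0 0 0 0 1'
```

```text
clock: 7.12
tool_pos: [536.5, 263.8, 86.0]
tool_rot: [[0.002, -0.175, 0.984], [0.0, 0.984, 0.175], [-1.0, -0.0, 0.002]]
wrist_force: [-0.2, -1.1, 3.6]
opening: 0.508
clock: 7.62
tool_pos: [536.1, 263.9, 106.1]
tool_rot: [[0.001, -0.175, 0.985], [0.0, 0.985, 0.175], [-1.0, 0.0, 0.001]]
wrist_force: [0.1, -0.5, -1.9]
opening: 0.509
```

The grip reads 0.508, and wrist Fz of −1.9 N matches the head's weight, so it came free cleanly. I'll lift and transfer to the medium cup.

```bash
python3 -m inch '-0.02 0 0 0 0 0 1;-0.02 0 0 0 0 0 1;-0.02 0 0 0.0887 0 0 1;0 0 0 0.0887 0 0 1;0 0 0 0.0887 0 0 1;0 0 0 0.0887 0 0 1;0 0 0 0 0 0 1'
python3 -c "
from h import *
plan(634.6,-309.2,130,79.8)"
```

```text
clock: 8.2
tool_pos: [535.5, 263.7, 165.4]
tool_rot: [[-0.001, 0.179, 0.984], [-0.0, 0.984, -0.179], [-1.0, -0.0, -0.001]]
wrist_force: [-0.0, -0.7, -2.3]
opening: 0.512
t 8.2 pos [535.5 263.7 165.4] yaw 79.7 rot [-0.002 -0.001  0.   ] then shift(tool,m) [ 0.0354 -0.5463  0.199 ] F [-0.  -0.7 -2.3] open 0.512
```

```bash
python3 -m inch '0 -0.0273 0.01 0 0 0 1;0 -0.0273 0.01 0 0 0 1;0 -0.0273 0.01 0 0 0 1;0 -0.0273 0.01 0 0 0 1;0 -0.0273 0.01 0 0 0 1;0 -0.0273 0.01 0 0 0 1;0 -0.0273 0.01 0 0 0 1;0 -0.0273 0.01 0 0 0 1;0 -0.0273 0.01 0 0 0 1;0 -0.0273 0.01 0 0 0 1;0 -0.0273 0.01 0 0 0 1;0 -0.0273 0.01 0 0 0 1'
python3 -m inch '0 -0.0273 0.01 0 0 0 1;0 -0.0273 0.01 0 0 0 1;0 -0.0273 0.01 0 0 0 1;0 -0.0273 0.01 0 0 0 1;0.01 -0.0273 0.01 0 0 0 1;0.01 -0.0273 0.01 0 0 0 1;0.01 -0.0273 0.01 0 0 0 1;0.005 -0.0273 0.01 0 0 0 1;0 0 0 0 0 0 1;0 0 0 0 0 0 1;0 0 0 0 0 0 1'
python3 - <<'E'
from h import *
plan(634.6,-309.2,33,79.8)
c=robot.read_camera("side");shot(c,270,70,450,190,4,"pics/s4.png")
E
```

```text
clock: 9.2
tool_pos: [595.6, -81.2, 165.1]
tool_rot: [[-0.001, 0.175, 0.985], [0.0, 0.985, -0.175], [-1.0, 0.0, -0.001]]
wrist_force: [0.7, 0.5, -2.1]
opening: 0.508
clock: 10.12
tool_pos: [635.1, -308.4, 129.6]
tool_rot: [[-0.001, 0.177, 0.984], [0.002, 0.984, -0.177], [-1.0, 0.001, -0.002]]
wrist_force: [-0.3, 0.1, -1.6]
opening: 0.51
t 10.1 pos [ 635.1 -308.4  129.6] yaw 79.8 rot [ 0.    -0.002 -0.001] then shift(tool,m) [ 0.0966 -0.0009 -0.0003] F [-0.3  0.1 -1.6] open 0.510
```

View pics/s4.png

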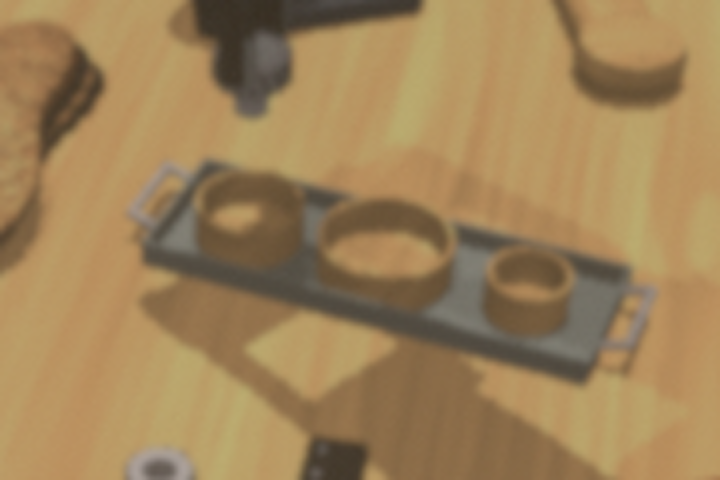

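The hub, at (250,108), hangs directly over the medium cup at (248,185). I'll descend, slowly at the end.

```bash
python3 -m inch '0.017 0 0 0 0 0 1;0.017 0 0 0 0 0 1;0.017 0 0 0 0 0 1;0.017 0 0 0 0 0 1;0.017 0 0 0 0 0 1;0.003 0 0 0 0 0 1;0.003 0 0 0 0 0 1;0.002 0 0 0 0 0 1;0 0 0 0 0 0 1;0 0 0 0 0 0 1'
```

```text
clock: 11.0
tool_pos: [636.5, -309.3, 38.6]
tool_rot: [[0.002, 0.177, 0.984], [-0.001, 0.984, -0.177], [-1.0, -0.001, 0.002]]
wrist_force: [-0.1, 0.8, -1.0]
opening: 0.51
```

```bash
python3 -m inch '0.001 0 0 0 0 0 1;0.001 0 0 0 0 0 1;0.001 0 0 0 0 0 1;0 0 0 0 0 0 1;0 0 0 0 0 0 1'; python3 -m inch '0.001 0 0 0 0 0 1;0.001 0 0 0 0 0 1;0 0 0 0 0 0 1;0 0 0 0 0 0 1'
```

```text
clock: 11.42
tool_pos: [635.6, -309.1, 34.3]
tool_rot: [[-0.0, 0.178, 0.984], [0.0, 0.984, -0.178], [-1.0, 0.0, -0.0]]
wrist_force: [0.5, -0.6, -1.0]
opening: 0.508
clock: 11.75
tool_pos: [636.0, -309.3, 33.8]
tool_rot: [[0.001, 0.178, 0.984], [-0.001, 0.984, -0.178], [-1.0, -0.0, 0.001]]
wrist_force: [-1.2, 1.2, 5.1]
opening: 0.505
```

Contact at z = 33.8, as expected. Release and rise.

```bash
python3 -m inch '0 0 0 0 0 0 0;0 0 0 0 0 0 -0.3;0 0 0 0 0 0 -1;0 0 0 0 0 0 -1;0 0 0 0 0 0 -1;0 0 0 0 0 0 -1;0 0 0 0 0 0 -1'
python3 -m inch '-0.02 0 0 0 0 0 -1;-0.025 0 0 0 0 0 -1;-0.025 0 0 0 0 0 -1;-0.025 0 0 0 0 0 -1;-0.02 0 0 0 0 0 -1;0 0 0 0 0 0 -1'
python3 - <<'E'
from h import *
plan(655.9,77,130,79.8)
c=robot.read_camera("side");shot(c,270,70,450,190,4,"pics/s5.png")
E
```

```text
clock: 12.33
tool_pos: [635.7, -309.1, 32.1]
tool_rot: [[-0.0, 0.178, 0.984], [0.0, 0.984, -0.178], [-1.0, 0.0, -0.0]]
wrist_force: [0.5, 0.2, 0.5]
opening: 1.005
clock: 12.83
tool_pos: [638.6, -310.9, 152.8]
tool_rot: [[0.008, 0.178, 0.984], [-0.006, 0.984, -0.177], [-1.0, -0.004, 0.009]]
wrist_force: [0.4, 0.0, 0.7]
opening: 1.005
t 12.8 pos [ 638.6 -310.9  152.8] yaw 79.8 rot [-0.     0.009  0.004] then shift(tool,m) [ 0.0228  0.3848 -0.0516] F [0.4 0.  0.7] open 1.005
```

View pics/s5.png

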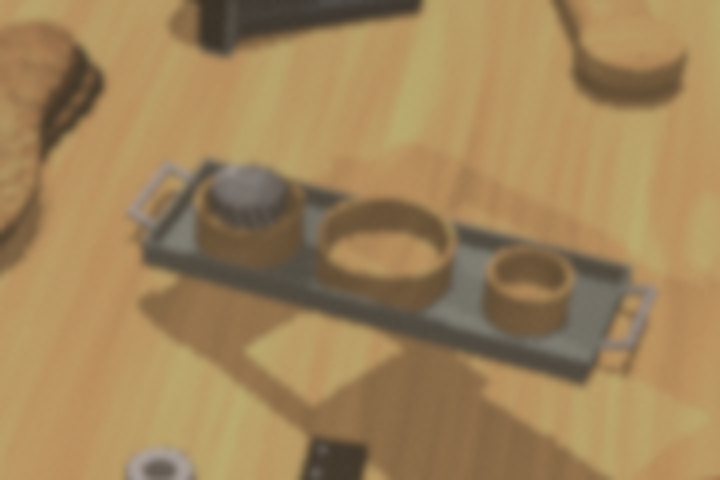

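The medium head sits upright in its cup at (250,195). Next is the large head.

```bash
python3 -m inch '0 0.032 -0.0043 0 0 0 -1;0 0.032 -0.0043 0 0 0 -1;0 0.032 -0.0043 0 0 0 -1;0 0.032 -0.0043 0 0 0 -1;0 0.032 -0.0043 0 0 0 -1;0 0.032 -0.0043 0 0 0 -1;0 0.032 -0.0043 0 0 0 -1;0 0.032 -0.0043 0 0 0 -1;0 0.032 -0.0043 0 0 0 -1;0 0.032 -0.0043 0 0 0 -1;0 0.032 -0.0043 0 0 0 -1;0 0.032 -0.0043 0 0 0 -1'
python3 -m inch '0.02 0 0 0 0 0 -1;0.02 0 0 0 0 0 -1;0.02 0 0 0 0 0 -1;0 0 0 0 0 0 -1;0 0 0 0 0 0 -1;0 0 0 0 0 0 -1'
python3 - <<'E'
from h import *
plan(655.9,77,22,79.8)
c=robot.read_camera("side");shot(c,220,160,340,260,5,"pics/s6.png")
E
```

```text
clock: 13.88
tool_pos: [651.9, 79.6, 145.4]
tool_rot: [[-0.003, 0.178, 0.984], [0.0, 0.984, -0.178], [-1.0, -0.0, -0.003]]
wrist_force: [0.4, -0.7, -0.3]
opening: 0.995
clock: 14.38
tool_pos: [653.3, 77.8, 87.2]
tool_rot: [[-0.0, 0.178, 0.984], [0.0, 0.984, -0.178], [-1.0, -0.0, -0.0]]
wrist_force: [0.3, 0.7, 0.1]
opening: 0.999
t 14.4 pos [653.3  77.8  87.2] yaw 79.8 rot [-0.001 -0.     0.   ] then shift(tool,m) [ 0.0652 -0.0003  0.0027] F [0.3 0.7 0.1] open 0.999
```

View pics/s6.png

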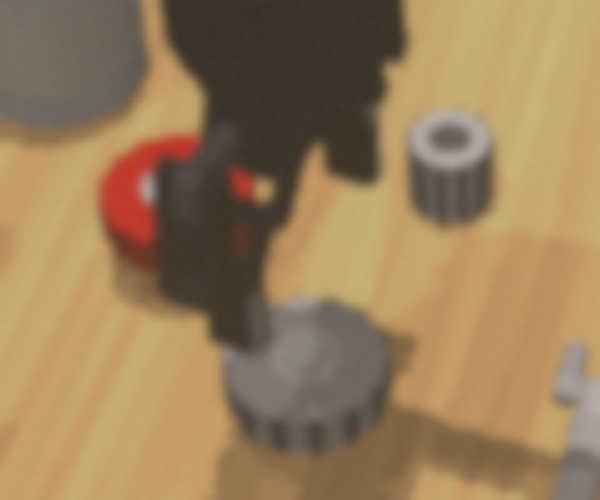

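The open fingertips, near (235,340) and (355,175), straddle the large head at (307,355). Descend and grip.

```bash
python3 -m inch '0.016 0 0.0013 0 0 0 -1;0.016 0 0.0013 0 0 0 -1;0.016 0 0 0 0 0 -1;0.012 0 0 0 0 0 -1;0.005 0 0 0 0 0 -1;0 0 0 0 0 0 -1;0 0 0 0 0 0 -1'
python3 -m inch '0 0 0 0 0 0 1;0 0 0 0 0 0 1;0 0 0 0 0 0 1;0 0 0 0 0 0 1;0 0 0 0 0 0 1;0 0 0 0 0 0 1;0 0 0 0 0 0 1'
```

```text
clock: 15.02
tool_pos: [656.2, 77.4, 22.9]
tool_rot: [[0.001, 0.178, 0.984], [-0.0, 0.984, -0.178], [-1.0, 0.0, 0.001]]
wrist_force: [-0.2, -1.1, 1.1]
opening: 0.997
clock: 15.6
tool_pos: [656.9, 77.2, 24.2]
tool_rot: [[0.003, 0.178, 0.984], [-0.001, 0.984, -0.178], [-1.0, -0.0, 0.003]]
wrist_force: [-1.0, -1.5, 5.8]
opening: 0.723
```

Opening 0.723 is about 61–64 mm, which fits. Lift and transfer to the large cup.

```bash
python3 -m inch '-0.005 0 0 0 0 0 1;-0.015 0 0 0 0 0 1;-0.02 0 0 0 0 0 1;-0.025 0 0 0 0 0 1;-0.025 0 0 0 0 0 1;-0.02 0 0 0 0 0 1;0 0 0 0 0 0 1;0 0 0 0 0 0 1'
python3 -c "
from h import *
plan(545.7,-293.7,130,79.8)"
```

```text
clock: 16.27
tool_pos: [655.8, 77.6, 132.8]
tool_rot: [[0.001, 0.178, 0.984], [0.0, 0.984, -0.178], [-1.0, 0.0, 0.001]]
wrist_force: [-1.4, -1.0, -4.6]
opening: 0.717
t 16.3 pos [655.8  77.6 132.8] yaw 79.8 rot [-0.001  0.001 -0.   ] then shift(tool,m) [ 0.0028 -0.385  -0.0426] F [-1.4 -1.  -4.6] open 0.717
```

```bash
python3 -m inch '0 -0.0321 -0.00355 0 0 0 1;0 -0.0321 -0.00355 0 0 0 1;0 -0.0321 -0.00355 0 0 0 1;0 -0.0321 -0.00355 0 0 0 1;0 -0.0321 -0.00355 0 0 0 1;0 -0.0321 -0.00355 0 0 0 1;0 -0.0321 -0.00355 0 0 0 1;0 -0.0321 -0.00355 0 0 0 1;0 -0.0321 -0.00355 0 0 0 1;0 -0.0321 -0.00355 0 0 0 1;0 -0.0321 -0.00355 0 0 0 1;0 -0.0321 -0.00355 0 0 0 1'
python3 -m inch '0.015 0 0 0 0 0 1;0.015 0 0 0 0 0 1;0.015 0 0 0 0 0 1;0 0 0 0 0 0 1;0 0 0 0 0 0 1;0 0 0 0 0 0 1'
python3 - <<'E'
from h import *
plan(545.7,-293.7,30,79.8)
c=robot.read_camera("side");shot(c,270,70,450,190,4,"pics/s7.png")
E
```

```text
clock: 17.27
tool_pos: [543.1, -294.1, 129.5]
tool_rot: [[-0.004, 0.178, 0.984], [0.004, 0.984, -0.178], [-1.0, 0.003, -0.005]]
wrist_force: [0.9, -0.1, -4.5]
opening: 0.718
clock: 17.77
tool_pos: [545.1, -293.6, 86.6]
tool_rot: [[-0.001, 0.177, 0.984], [0.001, 0.984, -0.177], [-1.0, 0.001, -0.001]]
wrist_force: [0.9, -0.5, -4.7]
opening: 0.719
t 17.8 pos [ 545.1 -293.6   86.6] yaw 79.8 rot [-0.    -0.001 -0.001] then shift(tool,m) [ 0.0566 -0.      0.0006] F [ 0.9 -0.5 -4.7] open 0.719
```

View pics/s7.png

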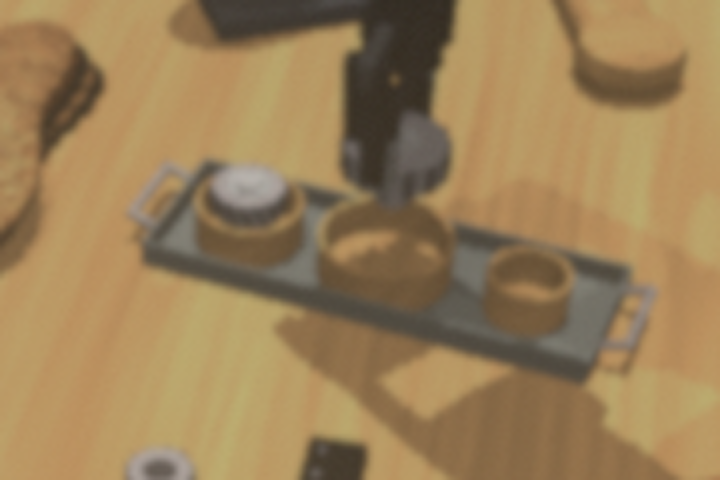

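The hub at (393,200) lines up with the large cup at (387,230) once perspective is allowed for. Lower.

```bash
python3 -m inch '0.014 0 0.0003 0 0 0 1;0.014 0 0.0003 0 0 0 1;0.014 0 0 0 0 0 1;0.005 0 0 0 0 0 1;0.003 0 0 0 0 0 1;0.001 0 0 0 0 0 1;0.001 0 0 0 0 0 1;0 0 0 0 0 0 1;0 0 0 0 0 0 1'; python3 -m inch '0.001 0 0 0 0 0 1;0.001 0 0 0 0 0 1;0 0 0 0 0 0 1;0 0 0 0 0 0 1'
```

```text
clock: 18.57
tool_pos: [546.4, -294.4, 36.1]
tool_rot: [[0.001, 0.178, 0.984], [-0.001, 0.984, -0.178], [-1.0, -0.001, 0.001]]
wrist_force: [-0.5, -0.1, -4.0]
opening: 0.721
clock: 18.9
tool_pos: [545.9, -294.0, 33.3]
tool_rot: [[-0.0, 0.178, 0.984], [0.0, 0.984, -0.178], [-1.0, 0.0, -0.0]]
wrist_force: [-1.1, -1.2, -4.2]
opening: 0.725
```

```bash
python3 -m inch '0.001 0 0 0 0 0 1;0.001 0 0 0 0 0 1;0 0 0 0 0 0 1;0 0 0 0 0 0 1'; python3 -m inch '0.001 0 0 0 0 0 1;0 0 0 0 0 0 1;0 0 0 0 0 0 1'
```

```text
clock: 19.23
tool_pos: [546.0, -294.2, 31.3]
tool_rot: [[0.0, 0.178, 0.984], [-0.0, 0.984, -0.178], [-1.0, -0.0, 0.0]]
wrist_force: [0.2, -0.0, -4.0]
opening: 0.723
clock: 19.48
tool_pos: [546.2, -294.2, 31.2]
tool_rot: [[0.0, 0.178, 0.984], [-0.0, 0.984, -0.178], [-1.0, -0.0, 0.001]]
wrist_force: [-1.8, 0.7, 4.6]
opening: 0.724
```

Touch-down at z = 31.2. Release, rise, and go to the small head.

```bash
python3 -m inch '0 0 0 0 0 0 0;0 0 0 0 0 0 -0.4;0 0 0 0 0 0 -1;0 0 0 0 0 0 -1;0 0 0 0 0 0 -1;0 0 0 0 0 0 -1'
python3 -m inch '-0.015 0 0 0 0 0 -1;-0.025 0 0 0 0 0 -1;-0.025 0 0 0 0 0 -1;-0.025 0 0 0 0 0 -1;-0.02 0 0 0 0 0 -1;0 0 0 0 0 0 -1;0 0 0 0 0 0 -1;0 0 0 0 0 0 -1'
python3 -c "
from h import *
plan(453.3,63.8,130,79.8)"
```

```text
clock: 19.98
tool_pos: [546.2, -294.3, 30.2]
tool_rot: [[0.0, 0.178, 0.984], [-0.0, 0.984, -0.178], [-1.0, -0.0, 0.0]]
wrist_force: [-0.1, 0.1, -0.1]
opening: 1.001
clock: 20.65
tool_pos: [545.5, -293.7, 139.6]
tool_rot: [[-0.001, 0.178, 0.984], [0.001, 0.984, -0.178], [-1.0, 0.001, -0.001]]
wrist_force: [-0.6, -0.5, -1.1]
opening: 0.996
t 20.6 pos [ 545.5 -293.7  139.6] yaw 79.8 rot [-0.001 -0.001 -0.001] then shift(tool,m) [ 0.0096  0.3355 -0.154 ] F [-0.6 -0.5 -1.1] open 0.996
```

```bash
python3 -m inch '0 0.02796 -0.01283 0 0 0 -1;0 0.02796 -0.01283 0 0 0 -1;0 0.02796 -0.01283 0 0 0 -1;0 0.02796 -0.01283 0 0 0 -1;0 0.02796 -0.01283 0 0 0 -1;0 0.02796 -0.01283 0 0 0 -1;0 0.02796 -0.01283 0 0 0 -1;0 0.02796 -0.01283 0 0 0 -1;0 0.02796 -0.01283 0 0 0 -1;0 0.02796 -0.01283 0 0 0 -1;0 0.02796 -0.01283 0 0 0 -1;0 0.02796 -0.01283 0 0 0 -1'
python3 -m inch '0.02 0 0 0 0 0 -1;0.02 0 0 0 0 0 -1;0 0 0 0 0 0 -1;0 0 0 0 0 0 -1;0 0 0 0 0 0 -1'
python3 - <<'E'
from h import *
plan(453.3,63.8,28,79.8)
c=robot.read_camera("side");a=cv2.resize(c["img"][180:280,330:450,::-1],None,fx=3.2,fy=3.2);b=cv2.resize(c["img"][90:190,300:425,::-1],None,fx=3.2,fy=3.2)
cv2.imwrite("pics/s8.png",np.hstack([a,b]))
E
```

```text
clock: 21.65
tool_pos: [452.4, 64.8, 139.0]
tool_rot: [[-0.003, 0.178, 0.984], [0.0, 0.984, -0.178], [-1.0, -0.0, -0.003]]
wrist_force: [-0.0, 1.1, 0.0]
opening: 1.002
clock: 22.07
tool_pos: [454.0, 63.2, 100.1]
tool_rot: [[-0.001, 0.178, 0.984], [0.0, 0.984, -0.178], [-1.0, -0.0, -0.001]]
wrist_force: [0.6, -0.0, -0.1]
opening: 0.998
t 22.1 pos [454.   63.2 100.1] yaw 79.7 rot [-0.001 -0.001  0.   ] then shift(tool,m) [ 0.0721  0.0004 -0.0007] F [ 0.6 -0.  -0.1] open 0.998
```

View pics/s8.png

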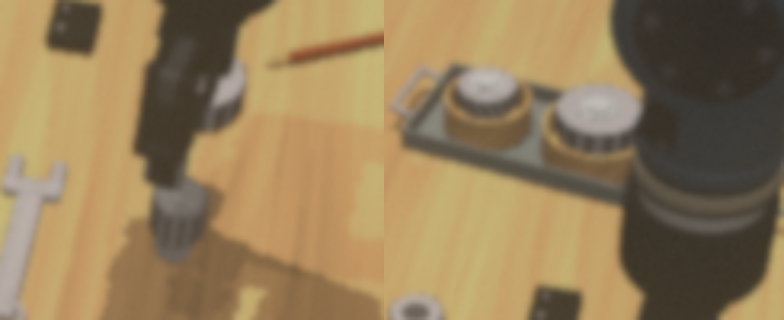

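Medium and large stand level in their cups at (487,90) and (597,115). The fingers are over the small drum at (180,205). Descend and grip.

```bash
python3 -m inch '0.018 0.0004 -0.0007 0 0 0 -1;0.018 0 0 0 0 0 -1;0.018 0 0 0 0 0 -1;0.013 0 0 0 0 0 -1;0.005 0 0 0 0 0 -1;0 0 0 0 0 0 -1;0 0 0 0 0 0 -1'
python3 -m inch '0 0 0 0 0 0 1;0 0 0 0 0 0 1;0 0 0 0 0 0 1;0 0 0 0 0 0 1;0 0 0 0 0 0 1;0 0 0 0 0 0 1;0 0 0 0 0 0 1;0 0 0 0 0 0 1;0 0 0 0 0 0 1;0 0 0 0 0 0 1'
python3 -m inch '-0.005 0 0 0 0 0 1;-0.015 0 0 0 0 0 1;-0.02 0 0 0 0 0 1;-0.025 0 0 0 0 0 1;-0.025 0 0 0 0 0 1;-0.01 0 0 0 0 0 1;0 0 0 0 0 0 1;0 0 0 0 0 0 1'
python3 -c "
from h import *
plan(456.2,-277.5,130,79.8)"
```

```text
clock: 22.7
tool_pos: [454.0, 63.7, 28.8]
tool_rot: [[0.001, 0.178, 0.984], [-0.0, 0.984, -0.178], [-1.0, 0.0, 0.001]]
wrist_force: [0.5, -0.1, -0.5]
opening: 0.997
clock: 23.53
tool_pos: [453.8, 63.9, 29.0]
tool_rot: [[0.001, 0.178, 0.984], [-0.0, 0.984, -0.178], [-1.0, 0.0, 0.001]]
wrist_force: [0.1, -1.2, 6.4]
opening: 0.351
clock: 24.2
tool_pos: [453.5, 64.0, 128.8]
tool_rot: [[0.001, 0.178, 0.984], [-0.0, 0.984, -0.178], [-1.0, 0.0, 0.001]]
wrist_force: [-0.4, -0.4, -1.7]
opening: 0.357
t 24.2 pos [453.5  64.  128.8] yaw 79.8 rot [-0.     0.001 -0.   ] then shift(tool,m) [-0.0012 -0.3356  0.0632] F [-0.4 -0.4 -1.7] open 0.357
```

```bash
python3 -m inch '0 -0.02797 0.00527 0 0 0 1;0 -0.02797 0.00527 0 0 0 1;0 -0.02797 0.00527 0 0 0 1;0 -0.02797 0.00527 0 0 0 1;0 -0.02797 0.00527 0 0 0 1;0 -0.02797 0.00527 0 0 0 1;0 -0.02797 0.00527 0 0 0 1;0 -0.02797 0.00527 0 0 0 1;0 -0.02797 0.00527 0 0 0 1;0 -0.02797 0.00527 0 0 0 1;0 -0.02797 0.00527 0 0 0 1;0 -0.02797 0.00527 0 0 0 1'
python3 -m inch '0.015 0 0 0 0 0 1;0.015 0 0 0 0 0 1;0.01 0 0 0 0 0 1;0 0 0 0 0 0 1;0 0 0 0 0 0 1;0 0 0 0 0 0 1'
python3 - <<'E'
from h import *
plan(456.2,-277.5,36,79.8)
c=robot.read_camera("side");shot(c,270,70,450,190,4,"pics/s9.png")
o=robot.get_obs();p=np.array(o["tool_pos"]);print((proj(c,[p-[0,0,28],[456.2,-277.5,32]])-[270,70])*4)
E
```

```text
clock: 25.2
tool_pos: [454.8, -278.1, 126.4]
tool_rot: [[-0.003, 0.178, 0.984], [0.003, 0.984, -0.178], [-1.0, 0.002, -0.003]]
wrist_force: [0.1, 0.1, -1.8]
opening: 0.351
clock: 25.7
tool_pos: [456.1, -277.1, 88.2]
tool_rot: [[-0.0, 0.177, 0.984], [0.0, 0.984, -0.177], [-1.0, 0.0, -0.0]]
wrist_force: [0.2, -0.2, -1.4]
opening: 0.357
t 25.7 pos [ 456.1 -277.1   88.2] yaw 79.8 rot [ 0. -0. -0.] then shift(tool,m) [ 0.0522 -0.0003  0.0001] F [ 0.2 -0.2 -1.4] open 0.357
[[532.  234.4]
 [526.4 272.4]]
```

View pics/s9.png

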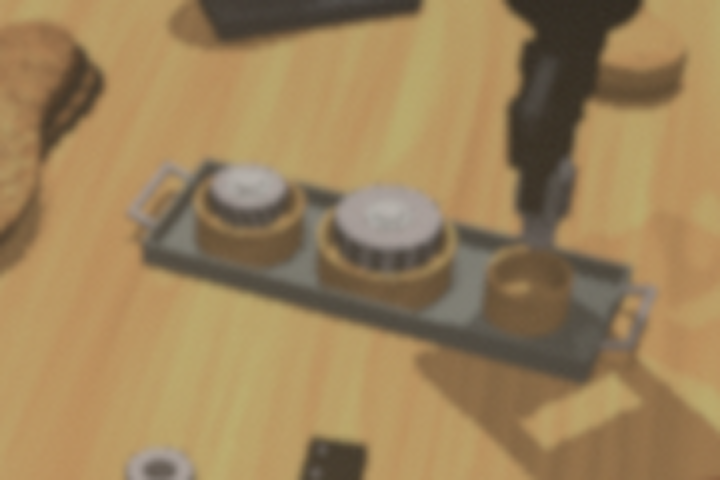

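The medium and large heads are seated. The small head's hub foot, at (540,240), sits about 3 mm towards −x of the cup axis (529,272), so I'll shift +3 mm along tool z and lower.

```bash
python3 -m inch '0.01 0 0.003 0 0 0 1;0.015 0 0 0 0 0 1;0.013 0 0 0 0 0 1;0.005 0 0 0 0 0 1;0.003 0 0 0 0 0 1;0.001 0 0 0 0 0 1;0.001 0 0 0 0 0 1;0 0 0 0 0 0 1;0 0 0 0 0 0 1'; python3 -m inch '0.001 0 0 0 0 0 1;0.001 0 0 0 0 0 1;0 0 0 0 0 0 1;0 0 0 0 0 0 1'
```

```text
clock: 26.5
tool_pos: [459.3, -278.4, 40.8]
tool_rot: [[0.001, 0.178, 0.984], [-0.001, 0.984, -0.178], [-1.0, -0.001, 0.001]]
wrist_force: [-1.3, -0.0, -1.3]
opening: 0.357
clock: 26.83
tool_pos: [459.0, -278.1, 38.4]
tool_rot: [[0.0, 0.178, 0.984], [-0.0, 0.984, -0.178], [-1.0, -0.0, 0.0]]
wrist_force: [0.0, -0.3, -1.7]
opening: 0.353
```

```bash
python3 -m inch '0.001 0 0 0 0 0 1;0.001 0 0 0 0 0 1;0 0 0 0 0 0 1;0 0 0 0 0 0 1'; python3 -m inch '0.001 0 0 0 0 0 1;0 0 0 0 0 0 1;0 0 0 0 0 0 1'
```

```text
clock: 27.17
tool_pos: [459.0, -278.1, 36.2]
tool_rot: [[-0.0, 0.178, 0.984], [0.0, 0.984, -0.178], [-1.0, 0.0, -0.0]]
wrist_force: [0.3, -0.3, -1.4]
opening: 0.351
clock: 27.42
tool_pos: [459.1, -278.1, 36.0]
tool_rot: [[0.0, 0.178, 0.984], [-0.0, 0.984, -0.178], [-1.0, -0.0, 0.0]]
wrist_force: [0.2, 1.3, 5.0]
opening: 0.35
```

Touch-down at 36.0, as expected. Release, retreat and check everything.

```bash
python3 -m inch '0 0 0 0 0 0 0.4;0 0 0 0 0 0 0;0 0 0 0 0 0 -0.5;0 0 0 0 0 0 -1;0 0 0 0 0 0 -1;0 0 0 0 0 0 -1;0 0 0 0 0 0 -1'
python3 -m inch '-0.015 0 0 0 0 0 -1;-0.025 0 0 0 0 0 -1;-0.03 0 0 0 0 0 -1;-0.03 0 0 0 0 0 -1;-0.03 0 0 0 0 0 -1;-0.03 0 0 0 0 0 -1;0 0.03 0 0 0 0 -1;0 0.03 0 0 0 0 -1;0 0.03 0 0 0 0 -1;0 0.03 0 0 0 0 -1;0 0.03 0 0 0 0 -1'
python3 - <<'E'
from h import *
plan(456,-150,200,79.8)
c=robot.read_camera("side");t=robot.read_camera("top")
f=lambda i,x0,y0,x1,y1,k:cv2.resize(i[y0:y1,x0:x1,::-1],None,fx=k,fy=k,interpolation=cv2.INTER_CUBIC)
a=f(c["img"],295,90,445,180,2.6);b=f(t["img"],420,140,500,300,2.5);d=f(c["img"],220,170,420,370,2)
C=np.zeros((650,800,3),np.uint8)[:600]
C[:a.shape[0],:390]=a;C[:b.shape[0],400:600]=b;C[240:240+360,:390]=d[40:400,:390]
e=f(t["img"],140,150,240,275,2);C[350:600,600:800]=e
cv2.imwrite("pics/f.png",C)
E
```

```text
clock: 28.0
tool_pos: [459.0, -278.1, 35.2]
tool_rot: [[-0.0, 0.178, 0.984], [0.0, 0.984, -0.178], [-1.0, 0.0, -0.0]]
wrist_force: [1.1, 0.3, 0.0]
opening: 1.002
clock: 28.92
tool_pos: [485.5, -129.1, 195.4]
tool_rot: [[0.0, 0.178, 0.984], [0.0, 0.984, -0.178], [-1.0, 0.0, 0.0]]
wrist_force: [-0.2, 0.3, -0.4]
opening: 0.999
t 28.9 pos [ 485.5 -129.1  195.4] yaw 79.7 rot [-0.001  0.    -0.   ] then shift(tool,m) [-0.0046 -0.0258 -0.0254] F [-0.2  0.3 -0.4] open 0.999
```

View pics/f.png

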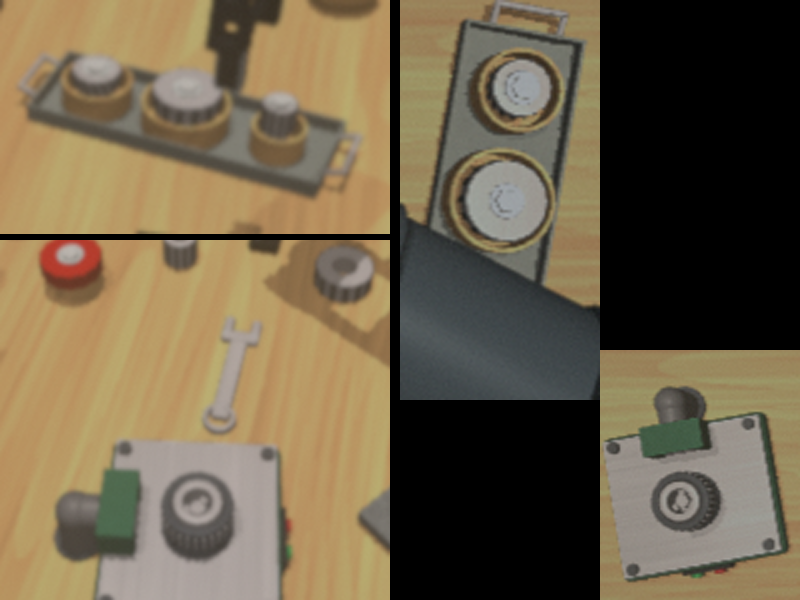

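All three heads stand upright in their own cups, the socket is empty, and the wheels and red part are untouched. The collar stands up around the socket, and the robot is clear of everything, so I'll hand in.

```bash
python3 -c "
from plant import robot
print(robot.finish_job())"
```

```text
the job is handed in; nothing more can be done
None
```

The trimmer is cleared down and the job is handed in, at about 29 s of the 93 s allowed; no verdict was reported.

- **Collar:** I gripped it and pushed it down until it stopped moving, with wrist force at 35 N. I then let it go.
- **Heads:** I drew the medium head straight up and stood it in the medium cup. The large and small heads followed into theirs. Each was lowered until a light touch of about 5 N before I opened the gripper.

**Last checks:**
- **Cups:** The final pictures show all three heads upright in their own cups. The arm hid the small cup in the top view, so that one was checked from the side only.
- **Left alone:** The socket is empty. The two bored wheels and the red part look undisturbed, and the gripper was open and clear.
- **Collar height:** The collar looks fully up, but I judged this by eye and did not measure its height.
- **Small head:** It hung about 3 mm off the cup centre before placing, and I corrected this with a 3 mm shift.

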